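# Clamp the tablet jar and unscrew its lid

### The job

On the nightstand stands a jar holder with a jar of tablets in it. Swing the holder's clamp lever fully shut so that the jar is gripped, then unscrew the jar's tight lid anticlockwise, stop turning as soon as the threads let go, and lift it straight off; the jar must stay where it is and not turn in the holder. Finish while still holding the lid level in the gripper, a few centimetres above the open jar and centred over it, with the clamp left shut and everything else on the nightstand left where it was.

Things in the scene. Friction and masses are not known exactly. Their poses are not given: they have to be found in the camera images.
- holder: Jar holder, fixed to the glass by suction feet. Base plate 104 (x) x 166 (y, -64 to +102) x 16 mm; origin on the table under the middle of the jar's place, z up. Fixed V jaw on its -y side, sliding jaw on its +y side, both up to z = 59 mm; behind the latter a bearing block (y 69 to 99, up to z = 42 mm) carries the cam lever. The jar stands on the plate (z = 16 mm) between the jaws.
- lever_pivot (a point): Centre of the cam lever's vertical pivot, at (0, 75, 51) mm in the holder's frame, at half the lever's height. The steel arm reaches 92 mm from here, is 12 mm wide (14 mm at its grey plastic end) and spans z = 44 to 58 mm; beyond the holder's edge there is free space under and behind it.
- lever (a joint): Clamp lever angle v (rad), growing anticlockwise from above. The arm points v + 1.69 rad anticlockwise from the holder's +x: at 0, wide open, about along the holder's +y; shut, at the stop 1.5, along its -x, beside the jar. Starts 0 to 0.35. Takes 3 N at its end, rising to 7 N; a self-locking cam drives the sliding jaw and stays where it is left.
- lever_tip (a point): Point on the lever arm 80 mm from the pivot, at half height (z = 51 mm), inside the grey end.
- pad: Rubber face of the sliding jaw (50 x 6 x 34 mm), sprung; presses the jar into the V jaw with about 30 N when the lever is shut. Its origin has no use of its own.
- jar: Round amber glass jar, 66 mm across and 88 mm high, 0.3 kg, standing loose in the holder until clamped (clamping shifts it about 2 mm). Body up to 60 mm, then a shoulder and a neck 43 mm across. Origin at the centre of its underside, z up.
- jar_mouth (a point): Centre of the jar's rim, 88 mm above the jar's underside.
- jar_side (a point): Point on the jar's wall, 33 mm from its axis, 40 mm up, on the jar's +x; shows whether the jar turns.
- lid: White ribbed plastic screw lid, 59 mm across, 24 mm high, 40 g. Origin at the centre of its lower edge, z up. Tight, it lies 73 mm above the jar's origin, x axes agreeing. Three-start lug thread, anticlockwise opens: breaking loose takes 0.25 to 0.5 Nm, it rises 3 mm, is free from 0.97 rad on; past 1.85 rad the lugs meet the next thread. A sprung seal disc inside presses the rim, 16 mm deep.
- lid_top (a point): Centre of the lid's flat top, 24 mm above the lid's origin.
- lid_mark (a point): Point on the lid's lower edge 29.5 mm from its axis, on the lid's +x; shows how far the lid is turned on the jar.
- warmer_case: Silver aluminium hand warmer case lying flat, 106 x 66 x 14 mm, with nine vent holes; origin under its centre. Leave alone.
- peg_strip: White plastic wall peg board strip lying on its back, 240 (x) x 46 x 10 mm with five pegs up to 41 mm; origin under its centre. Leave alone.
- vitamin_tube: Clear plastic vitamin tube with white snap cap, standing, 33 mm across, 100 mm high; origin under its centre. Leave alone.
- spoon_rest: Wooden spoon rest, 175 (x) x 86 x 18 mm; origin under its middle. Leave alone.
- ashtray: Brown ceramic ashtray, empty, 104 mm across, 30 mm high; origin under its centre. Leave alone.
- ac_remote: White remote control lying flat, 145 (x) x 46 x 18 mm; origin under its centre. Leave alone.
Mind the look-alikes: they are no part of the job. There is more than one size of the lid; the one meant has the size given above. There is more than one size of the jar; the one meant has the size given above.

How it is judged:
By the outcome, as a careful person would: the job done as asked, in the order asked, and still so for the second after the job is handed in, while the arm keeps its last pose, push and grip.
It also fails if it takes over 48 s, if anything falls off the work surface, if the arm or the gripper's body presses on something with over 40 N, if the wrist force passes 120 N, or if a joint passes its speed limit or range.

### The arm

A 6-joint arm with a two-finger parallel gripper is mounted at the origin on the work surface. World frame = base frame: x ahead of the robot, y to its left, z up, the work surface at z = 0. Lengths are in m, angles in rad, forces in N, time in s.
With the tool pointing down it reaches from about 0.35 to 0.775 m from the base axis. Payload 7.3 kg.
Tool frame: the origin (TCP) lies midway between the tips of the shut fingers; the grasp point (between the pads) lies 19 mm behind it; z points along the fingers, y is the line along which they close (so a half turn about z gives the same grasp; the last joint's range is limited). The gripper opens to 92 mm and grips with 3 to 60 N. Pads are 19 mm wide; open, the fingers measure 130 mm over their backs; the gripper's body (75 mm by 190 mm) begins 47 mm behind the grasp point.
Start: joints at [1.019, 0.342, 1.524, -0, 1.275, -0.146], TCP at [0.207, 0.482, 0.227] pointing down, gripper open.
Joint ranges: [-2.53, 2.53], [-0.77, 2.02], [0.04, 2.7], [-1, 4.14], [0.28, 2.66], [-3.11, 3.11]. Speed limits (rad/s): [2.57, 2.57, 3.14, 3.14, 3.14, 3.14].

### API

Orientations are given as [roll, pitch, yaw] about the fixed x, y, z axes, in that order (R = Rz(yaw) Ry(pitch) Rx(roll)).
In Python, from cell import monitor, vision, workorder gives the robot as it stands.
- The arm moves only by the tool move_arm, never from a script. Its argument "rows" is a list of rows, each a list of 5 numbers: the shift along the world's x, y, z in mm, then the turn about the world's z in rad, then the closure, from -1 (fully open) to 1 (shut). A call has 1 to 12 rows; each row shifts and turns the commanded pose from where the row before left it; what a row does not reach is not made up. A row lasts 1/10 s, in which the tool goes at most 50 mm and 8.59 degrees, less where a joint would pass 70% of its speed; a pose out of reach is approached as far as the arm can. A call is refused whole if a number of a shift passes 50 or a number of a turn 0.15, either way. A call with a gripper value outside its range is refused whole. The fingers move at their own pace and stop on an object; "newtons" is the grip in N (left out, the last holds). Time passes only in rows, so rows that do not move let the fingers close. It gives the time, the measured TCP pose, the force, the opening and the grip force at its end, in the units of the state.
- monitor.observe(): the state, without advancing time (a new reading comes with each control period).
- vision.read_camera(name): name is "scene" or "top" or "wrist"; returns the picture (400x640x3 uint8, red, green, blue); there is no depth.
- vision.get_calibration(name): a dict with "K" (3x3 intrinsics, pixels), "k1" (the pictures are not rectified: a ray, as slopes to the right and down, at radius r is drawn at 1 + k1 r^2 times it, then the intrinsics apply), "T" (4x4, takes a point from camera to world coordinates); the wrist camera has in their place "mount" (4x4, takes a point from camera to tool coordinates, whose origin is the TCP and whose axes are the flange's). Camera axes: x right, y up, looking along -z (the intrinsics and any distortion apply to the point x, -y, -z); pixel columns grow to the right and rows downward; lengths in m; the calibration is good to about 2 mm. A picture is of the moment at which its call begins: read the wrist's pose just before it. get_calibration takes no time and is no camera call.
- workorder.hand_in(): hands the job in; it is judged then, once.
The state is a dict: "time": time; "qpos": joint angles; "qvel": joint speeds; "joint_efforts": joint torques, N m; "tool_pos": TCP position; "tool_rot": TCP orientation; "contact_force": force on the tool from outside, world axes, zero at the start; "torque": the same for the moment, N m; "opening": finger opening in m; "grip_force": force on a finger pad.
Only numpy, scipy, OpenCV 4.12 (cv2) and the standard library are available. Lean on these libraries where they do the work, as an engineer would, in place of code of your own. Each camera call takes 0.05 s, during which the arm holds its last target. There are 200 camera calls.

## Working session

There is one attempt and no reset: what is moved stays moved. The work goes in short steps, Python scripts to look and compute and a tool call to move; the robot and the scene stay as the last step left them, time stands still between calls to the robot, and variables do not carry over. Pictures are saved under pics/ and viewed, at most 10 in all, crops included, and the job is handed in when it is done.

Besides the shell and the picture viewer there is one more tool, called after ">>>" as name(argument=value, ...), one argument or row to a line, values as JSON. move_arm: Moves the arm, as the interface text tells. Its arguments: {"type":"object","properties":{"rows":{"type":"array","items":{"type":"array","items":{"type":"number"}}},"newtons":{"type":"number"}},"required":["rows"]}

```bash
mkdir -p pics; ls; cat > h.py <<'E'
import numpy as np, cv2
from cell import monitor, vision, workorder
from scipy.spatial.transform import Rotation as R
def cam(name):
    c=vision.get_calibration(name)
    if 'T' in c: T=np.array(c['T'])
    else:
        s=monitor.observe(); W=np.eye(4); W[:3,:3]=R.from_euler('xyz',s['tool_rot']).as_matrix(); W[:3,3]=s['tool_pos']; T=W@np.array(c['mount'])
    return np.array(c['K']),c['k1'],T
def ray(name,uv,C=None):
    K,k1,T=C or cam(name)
    p=cv2.undistortPoints(np.array(uv,float).reshape(-1,1,2),K,np.array([k1,0,0,0.])).reshape(-1,2)
    d=np.c_[p[:,0],-p[:,1],-np.ones(len(p))]@T[:3,:3].T
    return T[:3,3],d
def plane(name,uv,z,C=None):
    o,d=ray(name,uv,C); return o+d*((z-o[2])/d[:,2])[:,None]
def proj(name,P,C=None):
    K,k1,T=C or cam(name)
    q=(np.atleast_2d(P)-T[:3,3])@T[:3,:3]; x=q[:,0]/-q[:,2]; y=-q[:,1]/-q[:,2]
    f=1+k1*(x*x+y*y); return np.c_[K[0,0]*x*f+K[0,2],K[1,1]*y*f+K[1,2]]
def snap(name,f):
    C=cam(name); im=vision.read_camera(name)[:,:,::-1].copy(); cv2.imwrite('pics/'+f,im); return im,C
E
python3 - <<'E'
from h import *
np.set_printoptions(precision=4,suppress=True)
a,_=snap('top','top0.png'); b,_=snap('scene','scene0.png')
for n in('top','scene'): print(cam(n))
print(vision.get_calibration('wrist')); print(monitor.observe())
E
```

```text
pics
(array([[461.7088,   0.    , 318.4018],
       [  0.    , 461.7088, 202.6596],
       [  0.    ,   0.    ,   1.    ]]), -0.016894345983171345, array([[-0.0154,  0.9943, -0.1056,  0.456 ],
       [-0.9999, -0.0153,  0.0013,  0.1482],
       [-0.0003,  0.1056,  0.9944,  1.1541],
       [ 0.    ,  0.    ,  0.    ,  1.    ]]))
(array([[480.1436,   0.    , 323.8702],
       [  0.    , 480.1436, 198.1919],
       [  0.    ,   0.    ,   1.    ]]), -0.08687016441117207, array([[ 0.6418, -0.57  ,  0.513 ,  1.1308],
       [ 0.7669,  0.4706, -0.4365, -0.3376],
       [ 0.0074,  0.6735,  0.7391,  0.9334],
       [ 0.    ,  0.    ,  0.    ,  1.    ]]))
{'K': array([[339.5657,   0.    , 317.9193],
       [  0.    , 339.5657, 199.3514],
       [  0.    ,   0.    ,   1.    ]]), 'k1': 0.010670482036167495, 'mount': array([[ 0.0005,  0.9565,  0.2916,  0.0785],
       [ 1.    , -0.0006,  0.0003, -0.0001],
       [ 0.0005,  0.2916, -0.9565, -0.158 ],
       [ 0.    ,  0.    ,  0.    ,  1.    ]])}
{'time': 0.1, 'qpos': array([ 1.019 ,  0.3427,  1.5249,  0.    ,  1.2754, -0.146 ]), 'qvel': array([ 0.001 , -0.0015, -0.0025,  0.0008, -0.0016, -0.0022]), 'joint_efforts': array([  0.0012, -43.2005, -24.4695,   0.0719,   0.0527,  -0.    ]), 'tool_pos': array([0.207 , 0.4821, 0.2261]), 'tool_rot': array([-3.1402, -0.0002,  2.7358]), 'contact_force': array([-0.7475,  0.48  ,  0.281 ]), 'torque': array([ 0.0206, -0.032 ,  0.008 ]), 'grip_force': 0.0, 'opening': 0.09159853210103824}
```

View pics/top0.png

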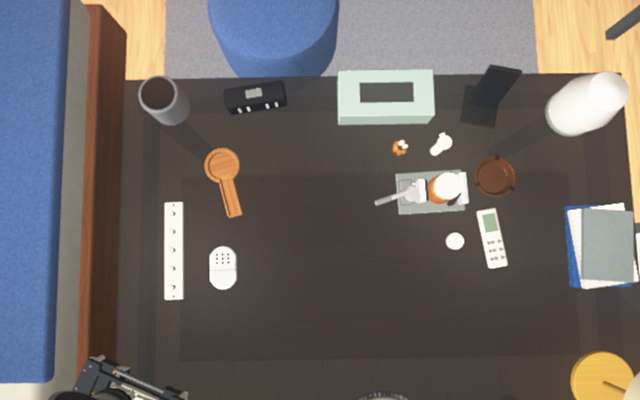

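View pics/scene0.png

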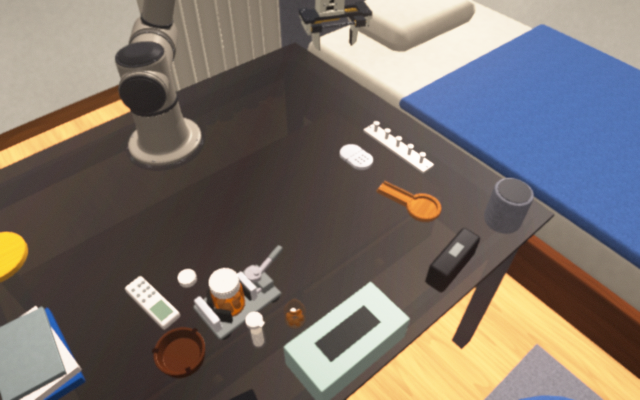

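The gripped jar with its large white lid is at top (446,187). The look-alikes are a loose white lid at (455,241) and a small amber jar at (400,148). The one in the holder fits the description, and an enlarged crop should confirm it.

```bash
python3 - <<'E'
from h import *
np.set_printoptions(precision=4,suppress=True)
a=cv2.imread('pics/top0.png'); b=cv2.imread('pics/scene0.png')
c=np.hstack([cv2.resize(a[135:260,360:510],None,fx=3.2,fy=3.2,interpolation=cv2.INTER_CUBIC)[:400,:480],cv2.resize(b[235:360,180:300],None,fx=2.6,fy=3.2,interpolation=cv2.INTER_CUBIC)[:400]])
cv2.imwrite('pics/crop1.png',c); print(c.shape)
hsv=cv2.cvtColor(a,cv2.COLOR_BGR2HSV)
m=((hsv[:,:,2]>200)&(hsv[:,:,1]<40)).astype(np.uint8); m[:,:360]=0;m[:,510:]=0;m[:130]=0;m[260:]=0
n,l,s,ce=cv2.connectedComponentsWithStats(m)
for i in range(1,n):
    if s[i,4]>20: print(s[i],ce[i])
# base plate corners
print(plane('top',[[397,174],[468,171],[465,212],[399,214]],.016))
print(plane('top',[[455,241]],.02),plane('top',[[447,187]],.113),plane('top',[[376,204]],.051))
E
```

```text
(400, 792, 3)
[430 133  22  23 277] [441.083  144.1119]
[398 140   9   8  45] [402.1556 143.6667]
[434 172  35  33 828] [451.913  186.3019]
[391 178  35  26 449] [413.9755 192.2472]
[477 208  30  52 740] [490.8041 236.5703]
[446 233  18  16 232] [454.5345 240.7284]
[[ 0.6458 -0.0506  0.016 ]
 [ 0.6508 -0.2287  0.016 ]
 [ 0.548  -0.2161  0.016 ]
 [ 0.5456 -0.0522  0.016 ]]
[[ 0.4768 -0.1868  0.02  ]] [[ 0.598  -0.1468  0.113 ]] [[0.5678 0.0084 0.051 ]]
```

View pics/crop1.png

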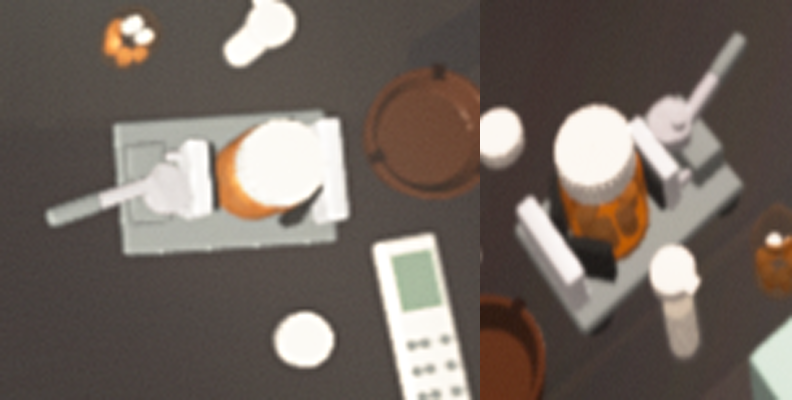

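The crop confirms it. The big ribbed lid is on the jar between the jaws (crop 280,163). The lever's grey end is at (50,217), the loose lid at (304,340) is smaller, and the small jar is at (130,40). Next I work out the holder frame.

```bash
python3 - <<'E'
from h import *
np.set_printoptions(precision=4,suppress=True)
f=lambda q:np.c_[360+np.array(q)[:,0]/3.2,135+np.array(q)[:,1]/3.2]
P=plane('top',f([[115,125],[323,110],[337,240],[122,254]]),.016);print(P)
for i,j in((0,1),(3,2),(3,0),(2,1)):
    d=P[j]-P[i]; print(i,j,np.linalg.norm(d),np.arctan2(d[1],d[0]))
print('lid',plane('top',f([[280,163]]),.113),'pivot',plane('top',f([[168,188]]),.058),'tip',plane('top',f([[50,217]]),.058))
print('tube top',plane('top',f([[274,18]]),.1),plane('scene',[[255,320]],.1),'base',plane('scene',[[259,341]],0))
o,d=ray('scene',[[180+114/2.6,235+142/3.2]]);print('lid scene',plane('scene',[[180+114/2.6,235+140/3.2]],.113), 'piv scene',plane('scene',[[180+190/2.6,235+120/3.2]],.058),'tip',plane('scene',[[180+260/2.6,235+40/3.2]],.058))
E
```

```text
[[ 0.6457 -0.048   0.016 ]
 [ 0.6551 -0.2112  0.016 ]
 [ 0.553  -0.2172  0.016 ]
 [ 0.5447 -0.0501  0.016 ]]
0 1 0.16350404880963212 -1.513017821720309
3 2 0.16732141241544138 -1.5213485700913616
3 0 0.10100082479573033 0.020427444920611822
2 1 0.10232428403341236 0.058168898195131304
lid [[ 0.6004 -0.148   0.113 ]] pivot [[ 0.5904 -0.0788  0.058 ]] tip [[0.57   0.0101 0.058 ]]
tube top [[ 0.7089 -0.1522  0.1   ]] [[ 0.7105 -0.15    0.1   ]] base [[ 0.7055 -0.1488  0.    ]]
lid scene [[ 0.6014 -0.1491  0.113 ]] piv scene [[ 0.5926 -0.0787  0.058 ]] tip [[0.5756 0.0064 0.058 ]]
```

>>> move_arm(
  rows=[
    [20, -23.7, 0, -0.124, 1],
    [20, -23.7, 0, -0.124, 1],
    [20, -23.7, 0, -0.124, 1],
    [20, -23.7, 0, -0.124, 1],
    [20, -23.7, 0, -0.124, 1],
    [20, -23.7, 0, -0.124, 1],
    [20, -23.7, 0, -0.124, 1],
    [20, -23.7, 0, -0.124, 1],
    [20, -23.7, 0, -0.124, 1],
    [20, -23.7, 0, -0.124, 1],
  ],
  newtons=20,
)

```text
time: 1.1
tool_pos: [0.4077, 0.2442, 0.2265]
tool_rot: [-3.141, 0.0, 1.491]
contact_force: [1.0, 0.9, 0.2]
opening: 0.0164
grip_force: 0.0
```

>>> move_arm(
  rows=[
    [20, -23.7, 0, -0.124, 1],
    [20, -23.7, 0, -0.124, 1],
    [20, -23.7, 0, -0.124, 1],
    [20, -23.7, 0, -0.124, 1],
    [20, -23.7, 0, -0.124, 1],
    [20, -23.7, 0, -0.124, 1],
    [20, -23.7, 0, -0.124, 1],
    [20, -23.7, 0, -0.124, 1],
    [20, -23.7, 0, -0.124, 1],
    [20, -23.7, 0, -0.124, 1],
  ],
)

```text
time: 2.1
tool_pos: [0.6077, 0.0074, 0.2262]
tool_rot: [-3.141, 0.001, 0.251]
contact_force: [0.7, 0.7, -0.0]
opening: 0.0004
grip_force: 0.0
```

```bash
python3 - <<'E'
from h import *
np.set_printoptions(precision=4,suppress=True)
a,C=snap('wrist','w1.png')
print(proj('wrist',[[.5955,-.0765,.058],[.573,.008,.058],[.6,-.149,.113]],C))
E
```

```text
[[394.523  210.7628]
 [308.373  211.4838]
 [489.2854 246.2977]]
```

View pics/w1.png

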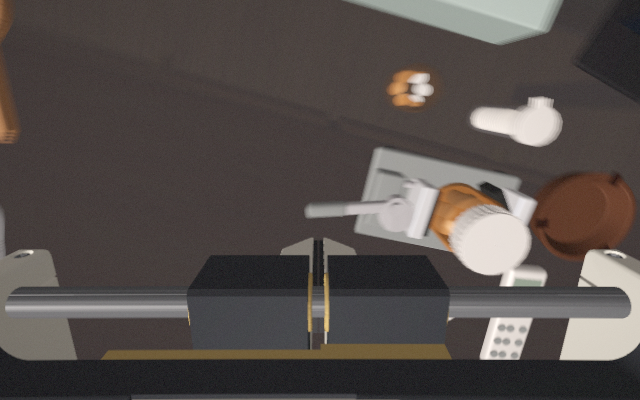

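The lever runs from (308,211) to its pivot at (397,212), and the lid is centred at (490,241). These agree with my frame to within 3 mm, so I descend behind the lever.

```bash
python3 - <<'E'
import numpy as np
p=np.array([595.5,-76.5])
c=lambda a,d:p+78*np.r_[np.cos(a),np.sin(a)]+d*np.r_[np.sin(a),-np.cos(a)]
A=np.linspace(1.82,3.24,13); q=np.array([607.7,7.4])
for a in A: n=c(a,16.5); print(np.round(n-q,1),np.round(n,1)); q=n
E
```

```text
[-15.4  -4.2] [592.3   3.2]
[-9.4 -0.9] [582.9   2.2]
[-9.2 -2. ] [5.737e+02 2.000e-01]
[-8.9 -3.1] [564.8  -2.9]
[-8.5 -4.1] [556.3  -7.1]
[-7.9 -5.1] [548.4 -12.2]
[-7.3 -6. ] [541.1 -18.2]
[-6.5 -6.8] [534.6 -25. ]
[-5.7 -7.5] [529.  -32.6]
[-4.7 -8.2] [524.2 -40.7]
[-3.7 -8.7] [520.5 -49.4]
[-2.7 -9. ] [517.8 -58.4]
[-1.6 -9.3] [516.3 -67.7]
```

>>> move_arm(
  rows=[
    [0, 0, -45, 0, 1],
    [0, 0, -45, 0, 1],
    [0, 0, -45, 0, 1],
    [0, 0, -35, 0, 1],
    [0, 0, -14, 0, 1],
    [0, 0, 0, 0, 1],
  ],
)

```text
time: 2.75
tool_pos: [0.6059, 0.0086, 0.0408]
tool_rot: [-3.14, 0.004, 0.256]
contact_force: [0.2, -0.5, 0.4]
opening: 0.0005
grip_force: 0.0
```

>>> move_arm(
  rows=[
    [-7.4, -2.1, 0, 0, 1],
    [-8, -2.1, 0, 0, 1],
    [-9.4, -0.9, 0, 0.118, 1],
    [-9.2, -2, 0, 0.118, 1],
    [-8.9, -3.1, 0, 0.118, 1],
    [-8.5, -4.1, 0, 0.118, 1],
  ],
)

```text
time: 3.35
tool_pos: [0.5575, -0.0062, 0.0452]
tool_rot: [3.136, -0.005, 0.733]
contact_force: [4.5, 0.8, -1.1]
opening: 0.0007
grip_force: 2.0
```

>>> move_arm(
  rows=[
    [-7.9, -5.1, 0, 0.118, 1],
    [-7.3, -6, 0, 0.118, 1],
    [-6.5, -6.8, 0, 0.118, 1],
    [-5.7, -7.5, 0, 0.118, 1],
  ],
)

```text
time: 3.75
tool_pos: [0.5304, -0.0315, 0.0453]
tool_rot: [3.134, -0.002, 1.205]
contact_force: [5.2, 3.9, -0.7]
opening: 0.0008
grip_force: 2.4
```

>>> move_arm(
  rows=[
    [-4.7, -8.2, 0, 0.118, 1],
    [-3.7, -8.7, 0, 0.118, 1],
    [-2.7, -9, 0, 0.118, 1],
  ],
)

```text
time: 4.05
tool_pos: [0.5191, -0.0571, 0.0452]
tool_rot: [3.135, 0.0, 1.559]
contact_force: [4.3, 5.0, 0.9]
opening: 0.0006
grip_force: 2.7
```

>>> move_arm(
  rows=[
    [-1.6, -9.3, 0, 0.1, 1],
  ],
)

```text
time: 4.15
tool_pos: [0.5174, -0.0659, 0.0452]
tool_rot: [3.135, -0.0, 1.658]
contact_force: [9.0, 36.8, 2.5]
opening: 0.0006
grip_force: 20.2
```

>>> move_arm(
  rows=[
    [0, -3, 0, 0, 1],
    [0, 0, 0, 0, 1],
  ],
)

```text
time: 4.35
tool_pos: [0.5174, -0.0655, 0.0451]
tool_rot: [3.135, -0.005, 1.652]
contact_force: [5.7, 23.1, 2.9]
opening: 0.0007
grip_force: 11.4
```

The lever has hit its stop, with the force jumping from 6 to 37 N. I back off, rise, and look at the lid from above.

>>> move_arm(
  rows=[
    [-1, 15, 0, 0, 1],
    [0, 5, 40, 0, 1],
    [0, 0, 45, 0, 1],
    [0, 0, 45, 0, 0],
    [25, -30, 35, 0, -1],
    [30, -35, 0, 0, -1],
    [29, -38, 0, 0, -1],
    [0, 0, 0, 0, -1],
    [0, 0, 0, 0, -1],
  ],
)

```text
time: 5.25
tool_pos: [0.5971, -0.1518, 0.2066]
tool_rot: [3.141, 0.0, 1.652]
contact_force: [0.2, 0.1, -0.2]
opening: 0.0438
grip_force: 0.0
```

```bash
python3 - <<'E'
from h import *
np.set_printoptions(precision=4,suppress=True)
s=monitor.observe();print(s['time'],s['tool_pos'],s['tool_rot'],s['opening'])
a,C=snap('wrist','w2.png'); t,_=snap('top','t2.png')
hsv=cv2.cvtColor(a,cv2.COLOR_BGR2HSV)
m=((hsv[:,:,2]>190)&(hsv[:,:,1]<40)).astype(np.uint8)
n,l,st,ce=cv2.connectedComponentsWithStats(m)
for i in range(1,n):
    if st[i,4]>500: print(st[i],ce[i],plane('wrist',[ce[i]],.113,C))
print(proj('wrist',[[.6,-.149,.113]],C))
cv2.imwrite('pics/c2.png',np.vstack([a[:, :],cv2.resize(t[150:230,370:498],(640,200),interpolation=cv2.INTER_AREA)])[:600])
E
```

```text
5.25 [ 0.5971 -0.1518  0.2066] [3.1413 0.0002 1.6522] 0.04378426641728881
[  526     0   114   194 11578] [582.9934 114.7044] [[ 0.781  -0.0713  0.113 ]]
[ 267   86   89   60 2984] [319.3271 116.5761] [[ 0.5933 -0.0876  0.113 ]]
[ 283  159   80   83 5443] [322.8903 203.0097] [[ 0.6014 -0.1525  0.113 ]]
[ 408  168   70   55 2030] [442.3862 195.6936] [[ 0.6927 -0.1391  0.113 ]]
[ 185  177   38   39 1088] [203.7794 196.4476] [[ 0.5093 -0.1548  0.113 ]]
[ 196  238   75   48 1166] [248.1535 261.1604] [[ 0.5447 -0.2074  0.113 ]]
[ 366  238   37   48 1119] [385.3289 261.7006] [[ 0.6568 -0.1987  0.113 ]]
[ 579  249   61   51 1967] [610.9212 270.7448] [[ 0.8419 -0.1912  0.113 ]]
[565 319  41  36 522] [580.2605 330.9713] [[ 0.8348 -0.2506  0.113 ]]
[[321.4294 198.5178]]
```

View pics/c2.png

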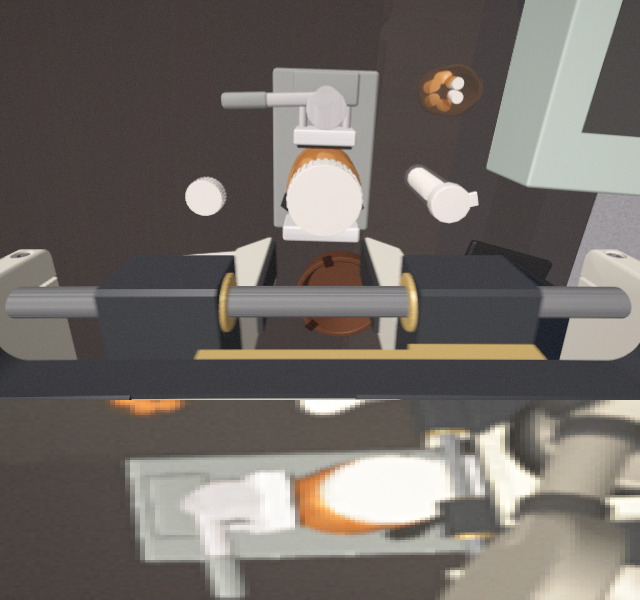

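The lever is shut, along -x in the top inset. In the wrist view the lid disc is at about (325,199). I refine its centre from row extents.

```bash
python3 - <<'E'
from h import *
np.set_printoptions(precision=4,suppress=True)
a=cv2.imread('pics/w2.png');C=cam('wrist')
g=a.max(2)
pts=[]
for r in range(182,216,3):
    x=np.where(g[r,270:380]>150)[0]+270; pts.append([r,x.min(),x.max()])
print(np.array(pts).T)
E0=np.array([[p[i],p[0]] for p in pts for i in(1,2)],float)
W=plane('wrist',E0,.113,C)[:,:2]
A=np.c_[2*W,np.ones(len(W))]; s=np.linalg.lstsq(A,(W**2).sum(1),rcond=None)[0]
print(s[:2],np.sqrt(s[2]+s[:2]@s[:2]), monitor.observe()['tool_pos'])
E
```

```text
[[182 185 188 191 194 197 200 203 206 209 212 215]
 [274 274 274 274 274 274 274 274 274 274 274 274]
 [368 367 367 367 367 367 366 366 366 366 365 365]]
[ 0.5987 -0.148 ] 0.03677586948384256 [ 0.5968 -0.1504  0.2068]
```

```bash
python3 - <<'E'
from h import *
np.set_printoptions(precision=4,suppress=True)
a=cv2.imread('pics/w2.png');C=cam('wrist')
g=a.min(2); print(g[200,274:300],g[200,350:370])
E0=[]
for r in range(185,222,3):
    x=np.where(g[r,276:366]>205)[0]+276; E0+=[[x.min(),r],[x.max(),r]]; print(r,x.min(),x.max(),end='; ')
W=plane('wrist',E0,.113,C)[:,:2]
A=np.c_[2*W,np.ones(len(W))]; s=np.linalg.lstsq(A,(W**2).sum(1),rcond=None)[0]
print(s[:2],np.sqrt(s[2]+s[:2]@s[:2]))
E
```

```text
[152 165 162 160 159 160 161 150 110  57  54  62 177 219 224 222 222 223
 222 222 222 223 221 222 222 222] [222 221 222 221 222 221 222 221 222 222 223 213 194 169 159 159 155 145
 120  87]
185 290 357; 188 289 358; 191 288 360; 194 288 361; 197 287 360; 200 287 361; 203 287 361; 206 288 360; 209 289 359; 212 290 358; 215 287 357; 218 286 356; 221 285 354; [ 0.6014 -0.1519] 0.02908590055789494
```

>>> move_arm(
  rows=[
    [5, -0.5, 0, 0, -1],
    [0, 0, 0, 0, -1],
    [0, 0, 0, 0, -1],
    [0, 0, -40, 0, -1],
    [0, 0, -40, 0, -1],
    [0, 0, -25, 0, -1],
    [0, 0, -10, 0, -1],
    [0, 0, 0, 0, -1],
    [0, 0, 0, 0, -1],
  ],
)

```text
time: 6.25
tool_pos: [0.6034, -0.1518, 0.0925]
tool_rot: [3.139, 0.001, 1.654]
contact_force: [0.5, -0.1, 0.1]
opening: 0.092
grip_force: 0.0
```

>>> move_arm(
  rows=[
    [0, 0, 0, 0, 0.2],
    [0, 0, 0, 0, 0.25],
    [0, 0, 0, 0, 0.3],
    [0, 0, 0, 0, 0.35],
    [0, 0, 0, 0, 0.4],
    [0, 0, 0, 0, 0.4],
  ],
  newtons=10,
)

```text
time: 6.85
tool_pos: [0.6022, -0.1517, 0.0913]
tool_rot: [-3.141, -0.0, 1.654]
contact_force: [-3.0, -0.1, 4.1]
opening: 0.0588
grip_force: 10.0
```

>>> move_arm(
  rows=[
    [0, 0, 0, 0, 1],
    [0, 0, 0, 0, 1],
    [0, 0, 0.2, 0.06, 1],
    [0, 0, 0.2, 0.06, 1],
    [0, 0, 0.2, 0.06, 1],
  ],
  newtons=45,
)

```text
time: 7.35
tool_pos: [0.6028, -0.1515, 0.0918]
tool_rot: [3.141, -0.0, 1.835]
contact_force: [-2.5, 0.2, 2.9]
opening: 0.0583
grip_force: 45.0
```

```bash
python3 -c "
from h import *
s=monitor.observe();print({k:np.round(s[k],3) for k in('time','tool_pos','tool_rot','contact_force','torque','opening','grip_force','qpos')})"
```

```text
{'time': np.float64(7.35), 'tool_pos': array([ 0.603, -0.152,  0.092]), 'tool_rot': array([ 3.141, -0.   ,  1.835]), 'contact_force': array([-2.51 ,  0.228,  2.915]), 'torque': array([ 0.045,  0.199, -0.352]), 'opening': np.float64(0.058), 'grip_force': np.float64(45.0), 'qpos': array([-3.700e-01,  6.410e-01,  1.416e+00,  1.000e-03,  1.083e+00,
       -6.350e-01])}
```

>>> move_arm(
  rows=[
    [0, 0, 0.3, 0.09, 1],
    [0, 0, 0.3, 0.09, 1],
    [0, 0, 0.3, 0.09, 1],
    [0, 0, 0.3, 0.09, 1],
  ],
)

```text
time: 7.75
tool_pos: [0.6032, -0.1511, 0.0927]
tool_rot: [3.14, -0.0, 2.197]
contact_force: [0.5, 2.5, 0.2]
opening: 0.0581
grip_force: 45.0
```

```bash
cat > s.py <<'E'
from h import *
s=monitor.observe();print({k:np.round(s[k],4).tolist() for k in('time','tool_pos','tool_rot','contact_force','torque','opening','grip_force')})
E
python3 s.py
```

```text
{'time': 7.75, 'tool_pos': [0.6032, -0.1511, 0.0927], 'tool_rot': [3.1399, -0.0, 2.197], 'contact_force': [0.5047, 2.4792, 0.2399], 'torque': [0.2005, -0.0809, -0.2194], 'opening': 0.0581, 'grip_force': 44.9986}
```

>>> move_arm(
  rows=[
    [0, 0, 0.3, 0.09, 1],
    [0, 0, 0.3, 0.09, 1],
    [0, 0, 0.3, 0.09, 1],
    [0, 0, 0.3, 0.09, 1],
  ],
)

```text
time: 8.15
tool_pos: [0.603, -0.1512, 0.0936]
tool_rot: [3.141, 0.0, 2.557]
contact_force: [0.6, 0.6, -0.7]
opening: 0.0586
grip_force: 45.0
```

```bash
python3 s.py
```

```text
{'time': 8.15, 'tool_pos': [0.603, -0.1512, 0.0936], 'tool_rot': [3.1406, 0.0002, 2.5574], 'contact_force': [0.6346, 0.6442, -0.7067], 'torque': [0.0641, 0.0046, 0.0288], 'opening': 0.0586, 'grip_force': 44.9985}
```

>>> move_arm(
  rows=[
    [0, 0, 0.2, 0.06, 1],
    [0, 0, 0.3, 0.06, 1],
    [0, 0, 0.5, 0.02, 1],
    [0, 0, 1, 0, 1],
    [0, 0, 1, 0, 1],
  ],
)

```text
time: 8.65
tool_pos: [0.6027, -0.1516, 0.097]
tool_rot: [3.141, 0.0, 2.693]
contact_force: [1.0, -0.1, -0.6]
opening: 0.0581
grip_force: 45.0
```

```bash
python3 s.py
```

```text
{'time': 8.65, 'tool_pos': [0.6027, -0.1516, 0.097], 'tool_rot': [3.1414, 0.0001, 2.6927], 'contact_force': [0.95, -0.0757, -0.5683], 'torque': [-0.0342, 0.0345, -0.0385], 'opening': 0.0581, 'grip_force': 44.9999}
```

>>> move_arm(
  rows=[
    [0, 0, 2, 0, 1],
    [0, 0, 4, 0, 1],
    [0, 0, 6, 0, 1],
    [0, 0, 8, 0, 1],
    [0, 0, 9, 0, 1],
    [0, 0, 9, 0, 1],
    [0, 0, 5, 0, 1],
    [0, 0, 0, 0, 1],
    [0, 0, 0, 0, 1],
  ],
)

```text
time: 9.55
tool_pos: [0.6025, -0.1516, 0.1401]
tool_rot: [3.142, -0.0, 2.694]
contact_force: [0.1, -0.6, -0.9]
opening: 0.0581
grip_force: 45.0
```

```bash
python3 - <<'E'
from h import *
import s
a,C=snap('wrist','w3.png'); t,_=snap('top','t3.png'); b,D=snap('scene','s3.png')
print(proj('scene',[[.6015,-.151,.104],[.6015,-.151,.139]],D),proj('top',[[.602,-.151,.104]]))
cv2.imwrite('pics/c3.png',np.hstack([cv2.resize(b[225:345,170:310],(560,480),interpolation=cv2.INTER_CUBIC),cv2.resize(a[60:300,230:350],(240,480))]))
E
```

```text
{'time': 9.55, 'tool_pos': [0.6025, -0.1516, 0.1401], 'tool_rot': [3.1415, -0.0001, 2.6938], 'contact_force': [0.0516, -0.5595, -0.9455], 'torque': [-0.033, -0.0306, 0.027], 'opening': 0.0581, 'grip_force': 44.9999}
[[223.74162456 281.71338381]
 [221.07842373 272.07802068]] [[447.67780165 185.77409134]]
```

View pics/c3.png

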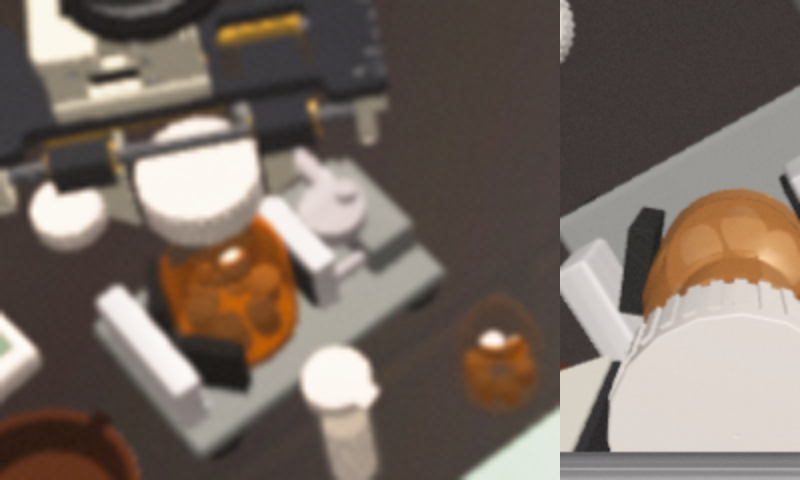

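The scene crop shows the lid level in the gripper (195,180). The jar is still in the clamp below it, the lever is shut, and the neighbouring objects have not moved. The lid's lower edge is about 34 mm above the rim.

```bash
python3 -c "
from h import *
print(workorder.hand_in())"
```

```text
the job is handed in; nothing more can be done
None
```

I handed the job in: the clamp lever is shut against its stop, and the lid, turned about 1.04 rad until it came free, is held level and centred about 34 mm above the open jar. The jar stayed in the holder, but I did not measure directly whether it had turned.

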